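# Unlock the length gauge and hold its sprung rod on the mark

## Task

The length gauge next to the spectrometer is locked: take the flat key from its stand, put its blade in the slot of the lock screw on the gauge's bridge, turn the screw anticlockwise (seen from above) by about a quarter turn until the slot lies in line with the rod, and stand the key fully back in its stand. Then take the rod by its upright grip and pull it out against its spring until the pointer is level with the upright blade of the length mark; finish while still holding it there, since it springs back if let go. Leave the wash bottle, the beaker and the vial rack where they stand.

Things in the scene. Friction and masses are not known exactly. Their poses are not given: they have to be found in the camera images.
- lock_screw (a joint): angle (rad) of the captive lock screw on the gauge's bridge; vertical axis, grows anticlockwise from above. 0 = slot across the rod, 1.57 = slot in line with it; stops at 0 and 1.6; starts at 0.15 to 0.5. Friction 0.06 N m: stays where left. A crossbar under it bars the rod's ears until about 1.15; the locked rod gives only about 10 mm
- screw_slot (a point): centre of the slot's floor in the steel screw head, on the screw's axis, 89 mm above the bench; y runs along the slot, z up. Head 34 mm across, top 98 mm above the bench; slot 7 mm wide, 9 mm deep, 30 mm long, open at top and both ends. The bridge below: 32 mm along the rod, 70 mm across, top 84 mm above the bench
- key_grip (a point): centre of the flat key's grey handle, 36 (x) by 22 (y) by 60 mm tall; z up along the key. The blade's tip is 85 mm below: blade 22 mm wide (x), 4 mm thick (y), 15 mm tall, its last 4 mm thinned to 2. Above it an 11 mm shank and a 42 mm round flange (underside 50 mm above the tip). 150 g. Starts upright in its stand, flange on the stand's top, this point 95 mm above the bench
- key_tip (a point): middle of the lower end of the key's blade
- key: the flat key as a whole; its origin is the middle of the blade's lower end, axes as for the grip point
- key_stand: fixed square aluminium block 64 by 64 mm, 60 mm tall, on the bench left or right of the gauge, with a square hole of 30 mm in the middle of its top, 54 mm deep, in which the key stands at any turn about the vertical; origin at the centre of its underside, z up
- pull_rod (a joint): how far the rod is pulled out (m), 0 = fully in, end stop at 0.11. It slides level, towards the -x axis of the rod grip. Its spring pulls it back with about 3 N at 0, rising 0.9 N per 10 mm (about 10 N at 85 mm)
- rod_grip (a point): upright grey grip on the rod's outer end, 14 mm (x, along the rod) by 24 (y) by 70 tall; this point 92 mm above the bench, 25 mm below its top, 31 mm above the top of the 12 mm rod. Pull towards -x; +x points to the bridge, whose near face is 59 mm away with the rod in; +y is the side of the pointer arm, which leaves it 50 mm above the bench
- pointer_tip (a point): tip of the thin steel pointer arm (4 mm) that sticks out 66 mm to the grip's +y side, 50 mm above the bench; moves with the rod; axes as for the rod grip
- mark_edge (a point): point on the length mark, a grey clamp on the gauge's side rail with an upright steel blade 3 mm thick (x), 24 mm wide, top 56 mm above the bench; fixed. The point is mid-thickness at the blade's inner edge, 50 mm above the bench, 5 mm beyond the pointer's tip in y. Axes as the rod grip: level when pointer and mark agree along x. The rod must come out 55 to 85 mm
- wash_bottle: bystander: white wash bottle, 64 mm diameter, 170 mm tall; origin at the centre of its underside
- beaker: bystander: glass beaker, 70 mm diameter, 90 mm tall; origin at the centre of its underside
- vial_rack: bystander: white rack 70 by 150 mm, 75 mm tall over its capped vials; origin at the centre of its underside

How it is judged:
By the outcome, as a careful person would: the job done as asked, in the order asked, and still so for the second after the job is handed in, while the arm keeps its last pose, push and grip.
It also fails if it takes over 61 s, if anything falls off the work surface, if the arm or the gripper's body presses on something with over 40 N, if the wrist force passes 120 N, or if a joint passes its speed limit or range.

## Robot

A 6-joint arm with a two-finger parallel gripper is mounted at the origin on the work surface. World frame = base frame: x ahead of the robot, y to its left, z up, the work surface at z = 0. Lengths are in m, angles in degrees, forces in N, time in s.
With the tool pointing down it reaches from about 0.325 to 0.85 m from the base axis. Payload 15.5 kg.
Tool frame: the origin (TCP) lies midway between the tips of the shut fingers; the grasp point (between the pads) lies 19 mm behind it; z points along the fingers, y is the line along which they close (so a half turn about z gives the same grasp; the last joint's range is limited). The gripper opens to 91 mm and grips with 3 to 60 N. Pads are 32 mm wide; open, the fingers measure 118 mm over their backs; the gripper's body (76 mm by 178 mm) begins 60 mm behind the grasp point.
Start: joints at [59.731, 28.281, 77.091, -0, 74.628, -5.472], TCP at [0.262, 0.567, 0.214] pointing down, gripper open.
Joint ranges: [-166.48, 166.48], [-47.26, 123.95], [12.59, 153.08], [-70.14, 250.14], [6.76, 159.57], [-176.63, 176.63]. Speed limits (degrees/s): [108.29, 108.29, 147.25, 172.46, 172.46, 172.46].

## Interface

Orientations are given as a 3x3 rotation matrix whose columns are the frame's x, y, z axes.
In Python, from bench import ctrl gives the robot as it stands. The module is installed in compiled form; this text tells all that it offers. Calls block until the motion is done:
- ctrl.goto(position, orientation): joint-space move of the TCP to a pose.
- ctrl.move_l(position, vel=0.15, ori=None, contact_N=None): straight line of the TCP; ori=None keeps the orientation; vel is the mean speed in m/s. With contact_N (N) it stops when the force on the tool has changed by that much, and returns True; else False.
- ctrl.movej(angles): joint-space move.
- ctrl.command_gripper(opening): opening from 0.0 (shut) to 1.0 (fully open); the grip force is fixed at half the most; returns when the fingers have stopped.
- ctrl.sleep(seconds).
- ctrl.ik(position, orientation): joint angles nearest the present ones, or None.
- ctrl.read_camera(name): name is "side" or "top" or "wrist"; returns the picture (400x640x3 uint8, blue, green, red); there is no depth.
- ctrl.camera_params(name): a dict with "fx", "fy", "cx", "cy" (pixels), "pose" (4x4, takes a point from camera to world coordinates); the wrist camera has in their place "T_tool_cam" (4x4, takes a point from camera to tool coordinates, whose origin is the TCP and whose axes are the flange's). Camera axes: x right, y up, looking along -z (the intrinsics and any distortion apply to the point x, -y, -z); pixel columns grow to the right and rows downward; lengths in m; the calibration is good to about 2 mm. A picture is of the moment at which its call begins: read the wrist's pose just before it. camera_params takes no time and is no camera call.
A pose or a line that the arm cannot do raises ctrl.MotionError and nothing moves.
- ctrl.sign_off(): hands the job in; it is judged then, once.
Readings, each from a call of its own:
- ctrl.current_t(): time.
- ctrl.current_q(): joint angles.
- ctrl.current_dq(): joint speeds.
- ctrl.current_effort(): joint torques, N m.
- ctrl.current_tool_pos(): TCP position.
- ctrl.current_eef_rot(): TCP orientation.
- ctrl.current_contact_force(): force on the tool from outside, world axes, zero at the start.
- ctrl.current_wrist_torque(): the same for the moment, N m.
- ctrl.current_grip_width(): opening from 0.0 (shut) to 1.0 (fully open).
- ctrl.current_grasp_force(): force on a finger pad.
Only numpy, scipy, OpenCV 4.12 (cv2) and the standard library are available. Lean on these libraries where they do the work, as an engineer would, in place of code of your own. Each camera call takes 0.05 s, during which the arm holds its last target. There are 200 camera calls.

## Working session

There is one attempt and no reset: what is moved stays moved. The work goes in short steps, each a Python script; the robot and the scene stay as the last script left them, time stands still between calls to the robot, and variables do not carry over. Pictures are saved under pics/ and viewed, at most 10 in all, crops included, and the job is handed in when it is done.

```bash
mkdir -p pics
python3 - <<'E'
from bench import ctrl
import cv2,numpy as np
np.set_printoptions(precision=4,suppress=True)
for n in("side","top","wrist"):
    im=ctrl.read_camera(n); cv2.imwrite(f"pics/{n}0.png",im)
    print(n,ctrl.camera_params(n))
print(ctrl.current_eef_rot(),ctrl.current_t())
E
```

```text
side {'fx': 384.3693455021277, 'fy': 384.3693455021277, 'cx': 325.60276415285716, 'cy': 203.49297238422466, 'pose': array([[ 0.8307,  0.3795, -0.4073,  0.1933],
       [-0.5565,  0.5462, -0.6261, -0.6407],
       [-0.0151,  0.7467,  0.6649,  0.7578],
       [ 0.    ,  0.    ,  0.    ,  1.    ]])}
top {'fx': 519.2292743799704, 'fy': 519.2292743799704, 'cx': 320.3992611631569, 'cy': 198.83962041404337, 'pose': array([[-0.0108,  0.9946, -0.1033,  0.4739],
       [-0.9999, -0.0118, -0.0089,  0.0016],
       [-0.0101,  0.1032,  0.9946,  1.2025],
       [ 0.    ,  0.    ,  0.    ,  1.    ]])}
wrist {'fx': 358.9838254976615, 'fy': 358.9838254976615, 'cx': 322.8759688677932, 'cy': 200.5054766851071, 'T_tool_cam': array([[ 0.0003,  0.9659,  0.2588,  0.0726],
       [ 1.    , -0.0002, -0.0002, -0.0005],
       [-0.0002,  0.2588, -0.9659, -0.17  ],
       [ 0.    ,  0.    ,  0.    ,  1.    ]])}
[[-0.9078  0.4194 -0.0004]
 [ 0.4194  0.9078 -0.0008]
 [ 0.0001 -0.0009 -1.    ]] 0.15
```

View pics/top0.png

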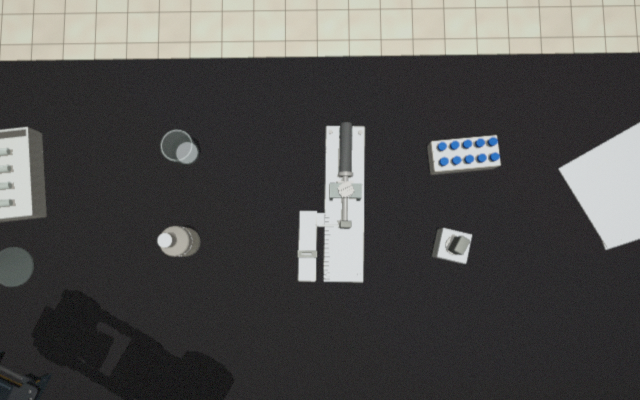

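View pics/side0.png

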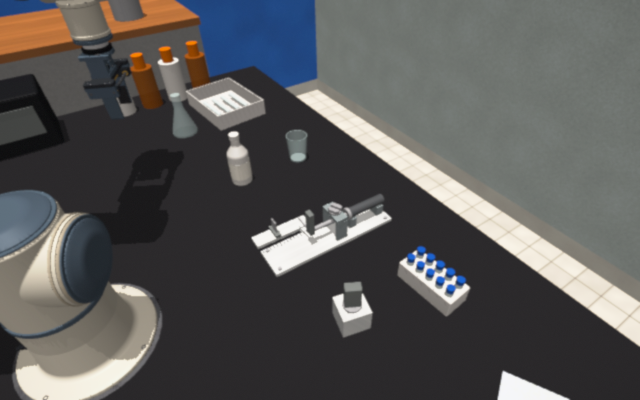

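```bash
cat > h.py <<'E'
from bench import ctrl
import cv2,numpy as np,json,os
np.set_printoptions(precision=4,suppress=True)
def R(az):  # tool down, tool x at azimuth az (deg)
    a=np.radians(az);x=np.array([np.cos(a),np.sin(a),0]);z=np.array([0,0,-1.])
    return np.stack([x,np.cross(z,x),z],1)
def cam(n):
    p=dict(ctrl.camera_params(n))
    if n=="wrist":
        T=np.eye(4);T[:3,:3]=ctrl.current_eef_rot();T[:3,3]=ctrl.current_tool_pos()
        p["pose"]=T@p["T_tool_cam"]
    return {k:np.array(p[k]).tolist() for k in("fx","fy","cx","cy","pose")}
def shot(n,tag):
    c=cam(n);im=ctrl.read_camera(n);cv2.imwrite(f"pics/{tag}.png",im)
    json.dump(c,open(f"pics/{tag}.json","w"));return im
def load(tag):return json.load(open(f"pics/{tag}.json"))
def ray(c,u,v):
    P=np.array(c["pose"]);d=P[:3,:3]@[(u-c["cx"])/c["fx"],-(v-c["cy"])/c["fy"],-1]
    return P[:3,3],d/np.linalg.norm(d)
def onz(c,u,v,z):
    o,d=ray(c,u,v);return o+d*(z-o[2])/d[2]
def tri(obs):
    A=np.zeros((3,3));b=np.zeros(3);rs=[ray(*t) for t in obs]
    for o,d in rs:
        M=np.eye(3)-np.outer(d,d);A+=M;b+=M@o
    p=np.linalg.solve(A,b)
    return p,[np.linalg.norm(np.cross(p-o,d))*1e3 for o,d in rs]
def proj(c,p):
    P=np.linalg.inv(np.array(c["pose"]));q=P[:3,:3]@np.array(p)+P[:3,3]
    return c["cx"]+c["fx"]*q[0]/-q[2],c["cy"]-c["fy"]*q[1]/-q[2]
E
python3 - <<'E'
from h import *
for n in("top","side"): json.dump(cam(n),open(f"pics/{n}0.json","w"))
t=load("top0");s=load("side0")
for k,a,b in[("key top",(461,241),(352,288)),("grip top",(345,223),(309,213)),("screw",(345,189),(335,208)),("mark",(307,254),(276,227))]:
    print(k,*tri([(t,*a),(s,*b)]),onz(t,*a,.09))
print("bottle",onz(t,165,240,.17),"beaker",onz(t,178,145,.09),"rack",onz(t,465,154,.07))
p=ctrl.current_tool_pos();ctrl.move_l([p[0],p[1],.30])
for tag,x,y in[("g1",.55,-.03),("g2",.55,.07),("k1",.50,-.24),("k2",.57,-.20)]:
    ctrl.goto([x,y,.25],R(90));ctrl.sleep(.2);shot("wrist",tag)
print(ctrl.current_t(),ctrl.current_q())
ims=[cv2.imread(f"pics/{t}.png") for t in("g1","g2","k1","k2")]
m=np.vstack([np.hstack(ims[:2]),np.hstack(ims[2:])])
cv2.imwrite("pics/m1.png",cv2.resize(m,(800,500),interpolation=cv2.INTER_AREA))
E
```

```text
key top [ 0.4921 -0.2792  0.1137] [np.float64(3.46110663096105), np.float64(3.4611066309612646)] [ 0.4956 -0.287   0.09  ]
grip top [ 0.5353 -0.0397  0.1131] [np.float64(0.1729246010919295), np.float64(0.17292460109191143)] [ 0.5368 -0.0406  0.09  ]
screw [ 0.6105 -0.042   0.0922] [np.float64(0.6870994849718062), np.float64(0.6870994849717893)] [ 0.6102 -0.0418  0.09  ]
mark [0.4744 0.0422 0.0309] [np.float64(3.1936977223305623), np.float64(3.1936977223306577)] [0.4716 0.0413 0.09  ]
bottle [0.5025 0.3207 0.17  ] beaker [0.7113 0.3212 0.09  ] rack [ 0.6872 -0.3084  0.07  ]
6.3417 [-25.0531  24.7219  77.3806  -0.0041  77.8992 -25.008 ]
```

View pics/m1.png

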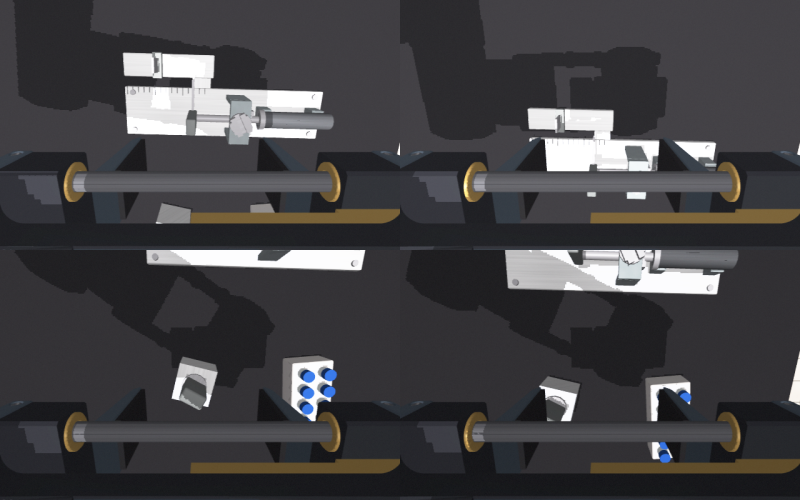

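Run:
```python
from h import *
for tag,x,y in[("k3",.47,-.34),("g3",.60,-.10)]:
    ctrl.goto([x,y,.24],R(90));ctrl.sleep(.2);shot("wrist",tag)
print(ctrl.current_t())
def crop(tag,u0,v0,w,h,s):
    return cv2.resize(cv2.imread(f"pics/{tag}.png")[v0:v0+h,u0:u0+w],None,fx=s,fy=s,interpolation=cv2.INTER_CUBIC)
K=np.array([.492,-.279,.125]);G=np.array([.56,-.02,.07])
for t in("k1","k3"):print(t,proj(load(t),K))
for t in("g1","g3"):print(t,proj(load(t),G))
def c2(t,p,w,h,s):
    u,v=proj(load(t),p);u0=int(np.clip(u-w/2,0,640-w));v0=int(np.clip(v-h/2,0,400-h));print(t,"origin",u0,v0,"scale",s);return crop(t,u0,v0,w,h,s)
cv2.imwrite("pics/m2.png",np.hstack([c2(t,K,130,150,3) for t in("k1","k3")]))
cv2.imwrite("pics/m3.png",np.vstack([c2("g1",G,330,118,2.4),c2("g3",G,330,118,2.4)]))
```

```text
8.625
k1 (np.float64(313.08067801342645), np.float64(237.19743967571492))
k3 (np.float64(350.40624461688606), np.float64(120.44691010814645))
g1 (np.float64(332.87229698224974), np.float64(170.16940532627683))
g3 (np.float64(278.9635635288179), np.float64(94.19158388520937))
k1 origin 248 162 scale 3
k3 origin 285 45 scale 3
g1 origin 167 111 scale 2.4
g3 origin 113 35 scale 2.4
```

View pics/m2.png

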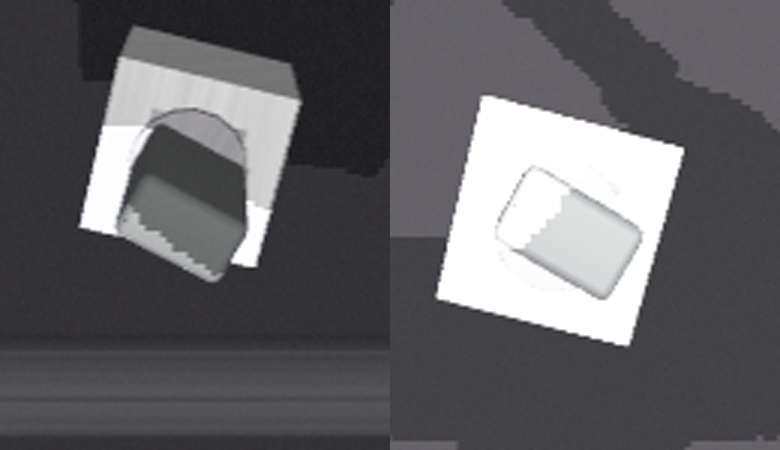

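View pics/m3.png

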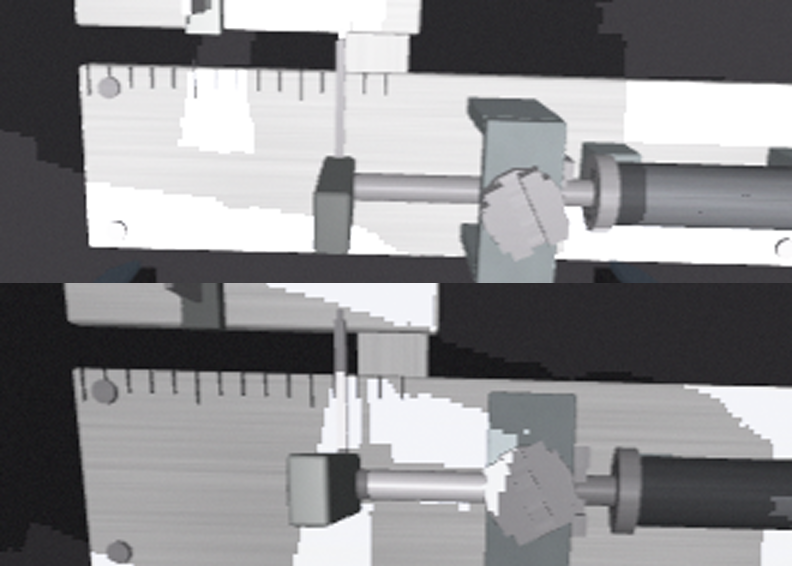

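```bash
cat > key.py <<'E'
from h import *
def full(l,off,org,s): return [((u-off)/s+org[0],v/s+org[1]) for u,v in l]
A1=full([(148,175),(246,226),(214,281),(118,225)],0,(248,162),3)
A3=full([(529,166),(642,235),(606,299),(496,233)],390,(285,45),3)
S1=full([(122,57),(300,100),(256,267),(80,229)],0,(248,162),3)
S3=full([(484,95),(684,149),(629,346),(437,298)],390,(285,45),3)
c1,c3=load("k1"),load("k3")
def quad(P,Q):
    pts=[tri([(c1,*a),(c3,*b)]) for a,b in zip(P,Q)]
    X=np.array([p for p,_ in pts]);return X,np.mean([e for _,e in pts])
K,ke=quad(A1,A3);S,se=quad(S1,S3)
kc=K.mean(0);sc=S.mean(0)
Z=np.array([onz(c3,*q,.125) for q in A3])
def az(X):
    d=(X[1]-X[0])+(X[2]-X[3]);e=(X[0]-X[3])+(X[1]-X[2])
    return [np.degrees(np.arctan2(v[1],v[0])) for v in(d,e)]+[np.linalg.norm(d)/2,np.linalg.norm(e)/2]
E
python3 - <<'E'
from key import *
print("key",kc,ke,K[:,2],az(K),az(Z),Z.mean(0));print("stand",sc,se,S[:,2],az(S))
def c2(t,p,w,h,s):
    u,v=proj(load(t),p);u0=int(np.clip(u-w/2,0,640-w));v0=int(np.clip(v-h/2,0,400-h));print(t,"origin",u0,v0,"scale",s)
    im=cv2.cvtColor(cv2.imread(f"pics/{t}.png")[v0:v0+h,u0:u0+w],cv2.COLOR_BGR2GRAY)
    im=cv2.createCLAHE(3,(3,3)).apply(im)
    return cv2.resize(im,None,fx=s,fy=s,interpolation=cv2.INTER_CUBIC)
G=np.array([.6105,-.042,.095]);M=np.array([.50,.03,.05])
a=np.hstack([c2(t,G,50,50,8)[:300] if 0 else c2(t,G,50,38,8) for t in("g1","g3")])
b=np.hstack([c2(t,M,100,72,4) for t in("g1","g3")])
cv2.imwrite("pics/m4.png",np.vstack([a,b]));print(a.shape,b.shape)
E
```

```text
key [ 0.4878 -0.2811  0.1207] 0.28681159763439135 [0.1226 0.1191 0.1218 0.1192] [np.float64(-30.38728758102279), np.float64(61.16360202392907), np.float64(0.03378144069912211), np.float64(0.019077589870799095)] [np.float64(-30.319687600145706), np.float64(62.4719746914878), np.float64(0.03379410325065598), np.float64(0.018732439017694003)] [ 0.4875 -0.2809  0.125 ]
stand [ 0.4883 -0.2812  0.0599] 0.216457987697417 [0.0601 0.0585 0.0585 0.0623] [np.float64(-14.245563126207522), np.float64(76.12873261184598), np.float64(0.06421803690157656), np.float64(0.06383494115725355)]
g1 origin 362 179 scale 8
g3 origin 310 101 scale 8
g1 origin 223 81 scale 4
g3 origin 164 2 scale 4
(304, 800) (288, 800)
```

View pics/m4.png

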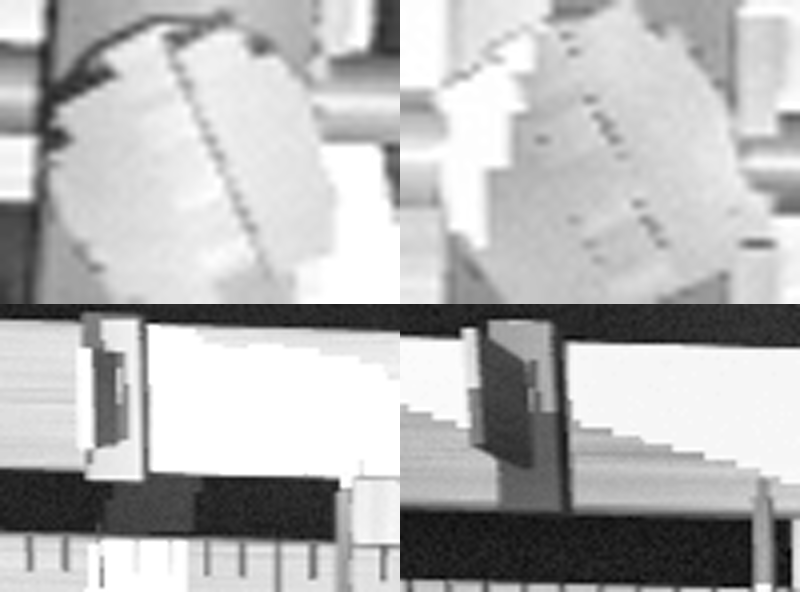

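Run:
```python
from h import *
a,b=load("g1"),load("g3")
print("screw",*tri([(a,385.5,201),(b,334.2,123)]))
print("rod axis pts",onz(b,290,120,.055),onz(a,.0+360/2.4+167,187/2.4+111,.055),onz(a,478/2.4+167,190/2.4+111,.055))
f=lambda o,s,u,v:(u/s+o[0],v/s+o[1])
for n,p,q in[("slot",(165,40),(268,275))]:
    P=onz(a,*f((362,179),8,*p),.098);Q=onz(a,*f((362,179),8,*q),.098);d=P-Q;print(n,P,Q,np.degrees(np.arctan2(d[1],d[0])))
P=onz(b,*f((310,101),8,160,30),.098);Q=onz(b,*f((310,101),8,263,245),.098);d=P-Q;print(P,Q,np.degrees(np.arctan2(d[1],d[0])))
# plate edge azimuth (z~.006)
P=onz(a,*f((167,111),2.4,80,65),.006);Q=onz(a,*f((167,111),2.4,620,82),.006);d=Q-P;print("edge",np.degrees(np.arctan2(d[1],d[0])))
P=onz(b,*f((113,35),2.4,75,369-283),.006);Q=onz(b,*f((113,35),2.4,785,387-283),.006);d=Q-P;print("edge",np.degrees(np.arctan2(d[1],d[0])))
# grip top corners g1/g3: g1 top face (315,195)-(350,250) ; g3 top face (288,455)-(332,525)
print("grip top",*tri([(a,*f((167,111),2.4,333,222)),(b,*f((113,35),2.4,310,490-283))]))
for t,x,z in(("g4",.61,.17),("g5",.56,.17)):
    ctrl.goto([x,-.115,z],R(90));ctrl.sleep(.2);shot("wrist",t)
print(ctrl.current_t())
ims=[]
for t in("g4","g5"):
    u,v=proj(load(t),[.61,-.042,.098]);u0,v0=int(u-33),int(max(v-37,0));print(t,u,v,u0,v0)
    im=cv2.imread(f"pics/{t}.png")[v0:v0+75,u0:u0+66]
    ims.append(cv2.resize(im,None,fx=6,fy=6,interpolation=cv2.INTER_CUBIC))
m=np.hstack(ims);cv2.imwrite("pics/m5.png",np.clip(m.astype(float)*1.0,0,255))
```

```text
screw [ 0.6093 -0.0447  0.0944] [np.float64(0.371582933124996), np.float64(0.3715829331251111)]
rod axis pts [ 0.5681 -0.0435  0.055 ] [ 0.544  -0.0425  0.055 ] [ 0.5954 -0.0438  0.055 ]
slot [ 0.605  -0.0278  0.098 ] [ 0.6183 -0.0559  0.098 ] 115.31041799884734
[ 0.6059 -0.0293  0.098 ] [ 0.617  -0.0515  0.098 ] 116.52869123827718
edge -1.7269334985191884
edge -1.457338986108938
grip top [ 0.535  -0.042   0.1143] [np.float64(0.09022357108317358), np.float64(0.09022357108310952)]
9.8333
g4 321.1601634447507 103.15762043802077 288 66
g5 397.8730302339352 103.20874251532095 364 66[ WARN:0@1.652] global loadsave.cpp:1063 imwrite_ Unsupported depth image for selected encoder is fallbacked to CV_8U.
```

View pics/m5.png

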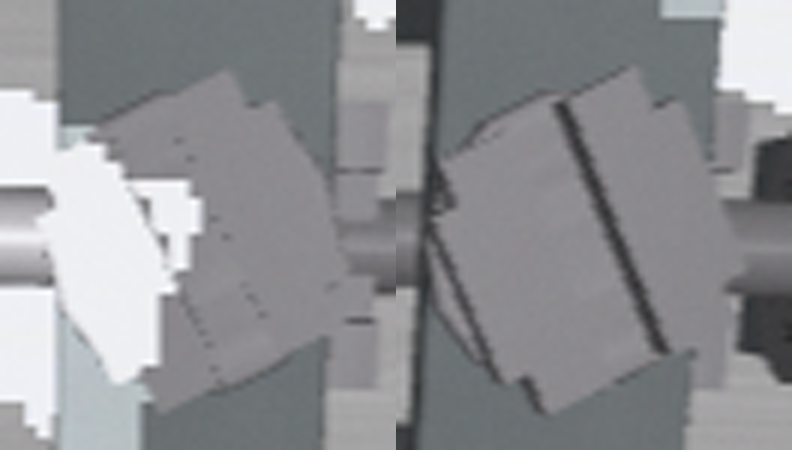

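Run:
```python
from h import *
a,b=load("g4"),load("g5")
f=lambda o,u,v:(u/6+o[0],v/6+o[1])
A,B=(288,66),(364,66)
print("c",*tri([(a,*f(A,192,238)),(b,*f(B,193,239))]),onz(a,*f(A,192,238),.098),onz(b,*f(B,193,239),.098))
for c,o,p,q in[(a,A,(180,140),(265,320)),(a,A,(135,185),(222,385)),(b,B,(172,103),(272,350)),(b,B,(162,105),(260,350))]:
    P,Q=[onz(c,*f(o,*x),.098) for x in(p,q)];d=P-Q;print(P,Q,np.degrees(np.arctan2(d[1],d[0])))
```

```text
c [ 0.6092 -0.0436  0.0967] [np.float64(0.031242871264193575), np.float64(0.031242871264201156)] [ 0.6092 -0.0436  0.098 ] [ 0.609  -0.0437  0.098 ]
[ 0.608  -0.0333  0.098 ] [ 0.6173 -0.0524  0.098 ] 116.14894959989694
[ 0.603 -0.038  0.098] [ 0.6126 -0.0594  0.098 ] 113.94985468984989
[ 0.606  -0.0296  0.098 ] [ 0.6183 -0.0555  0.098 ] 115.47351791553488
[ 0.6049 -0.0298  0.098 ] [ 0.617  -0.0555  0.098 ] 115.17347002348826
```

Run:
```python
from h import *
K=[.4877,-.2810];az=150
ctrl.goto([*K,.20],R(az));ctrl.command_gripper(.7)
c=ctrl.move_l([*K,.077],vel=.12,contact_N=8);print("contact",c,ctrl.current_tool_pos())
ctrl.command_gripper(0.0)
print(ctrl.current_grip_width()*91,ctrl.current_grasp_force(),ctrl.current_contact_force(),ctrl.current_t())
```

```text
contact False [ 0.488  -0.2813  0.0776]
21.983091448797673 30.000144839286804 [0.3982 0.9604 0.5993] 13.6083
```

Run:
```python
from h import *
p=ctrl.current_tool_pos()
ctrl.move_l([p[0],p[1],.21],vel=.12)
S=[.6092,-.0437];az=115.3
ctrl.goto([*S,.20],R(az));ctrl.sleep(.15)
f0=ctrl.current_contact_force();print(f0,ctrl.current_grip_width()*91)
c=ctrl.move_l([*S,.1585],vel=.05,contact_N=6)
print(c,ctrl.current_tool_pos(),ctrl.current_contact_force()-f0,ctrl.current_wrist_torque(),ctrl.current_t())
shot("side","s1")
```

```text
[-0.4161 -0.5677 -2.4057] 22.063990575686944
False [ 0.6094 -0.0437  0.1588] [0.5224 0.2943 0.9521] [-0.0481  0.0223  0.0251] 17.0417
```

Run:
```python
from h import *
S=[.6092,-.0437]
c=ctrl.move_l([*S,.1575],vel=.03,contact_N=6);print(c,ctrl.current_tool_pos())
for az in[121,127,139,151,163,175,179,182]:
    ctrl.goto([*S,.1575],R(az))
    print(az,ctrl.current_contact_force(),ctrl.current_wrist_torque(),round(ctrl.current_t(),2))
r=ctrl.current_eef_rot();print(np.degrees(np.arctan2(r[1,0],r[0,0])),ctrl.current_tool_pos(),ctrl.current_grip_width()*91)
```

```text
False [ 0.6092 -0.0437  0.1576]
121 [ 0.4117 -0.5308 -2.0585] [-0.004   0.0277  0.0025] 17.59
127 [ 1.1577 -0.1768 -1.8991] [ 0.0818 -0.0281 -0.057 ] 17.84
139 [ 0.3475  1.4577 -1.7214] [ 0.1862 -0.0947  0.0063] 18.17
151 [ 0.2228  2.0315 -1.0599] [ 0.3389 -0.1973  0.0001] 18.49
163 [ 0.1869  1.8818 -2.2246] [ 0.547  -0.2347 -0.0375] 18.82
175 [ 0.5433  2.7758 -0.8329] [ 0.7475 -0.2404 -0.0567] 19.14
179 [ 0.7753  4.1592 -1.5946] [ 1.0462 -0.2925 -0.0467] 19.39
182 [ 1.21    4.5461 -0.7372] [ 1.1096 -0.2879 -0.0995] 19.64
-178.24422712825088 [ 0.6092 -0.0436  0.1575] 21.774593268324377
```

Run:
```python
from h import *
S=[.6092,-.0437]
for az in[184,186,187,188]:
    ctrl.goto([*S,.1575],R(az));ctrl.sleep(.1)
    t=ctrl.current_wrist_torque();print(az,ctrl.current_contact_force(),t,round(ctrl.current_t(),2))
    if abs(t[2])>.3:break
```

```text
184 [1.19   3.6677 0.1315] [ 1.2277 -0.2404 -0.0582] 19.99
186 [1.848  3.6154 0.1159] [ 1.3499 -0.2284 -0.0241] 20.34
187 [ 1.263   4.5086 -0.5469] [ 1.3155 -0.1904  0.0021] 20.69
188 [ 0.8355  4.5709 -1.0732] [ 1.3535 -0.2084 -0.0464] 21.04
```

Run:
```python
from h import *
S=[.6092,-.0437]
for az in[189,190,191]:
    ctrl.goto([*S,.1575],R(az));ctrl.sleep(.1)
    t=ctrl.current_wrist_torque();print(az,ctrl.current_contact_force(),t,round(ctrl.current_t(),2))
    if abs(t[2])>.18:break
ctrl.goto([*S,.1575],R(az-9));ctrl.sleep(.1);print(ctrl.current_contact_force(),ctrl.current_wrist_torque())
ctrl.move_l([*S,.21],vel=.1,contact_N=15)
r=ctrl.current_eef_rot();print(ctrl.current_tool_pos(),ctrl.current_grip_width()*91,ctrl.current_contact_force(),ctrl.current_t())
# look from -y side (key still in hand), camera at az 90
ctrl.goto([.57,-.16,.20],R(100));ctrl.sleep(.2);shot("wrist","w1")
u,v=proj(load("w1"),[.6092,-.0437,.098]);print(u,v)
u0,v0=int(max(u-50,0)),int(max(v-37,0));print(u0,v0)
im=cv2.imread("pics/w1.png");a=cv2.resize(im[v0:v0+75,u0:u0+100],None,fx=4,fy=4,interpolation=cv2.INTER_CUBIC)
b=cv2.resize(im,(400,250));cv2.imwrite("pics/w1c.png",np.vstack([a,b]))
```

```text
189 [ 0.4317  4.7216 -0.0363] [ 1.3027 -0.2165 -0.0057] 21.39
190 [ 0.8005  5.6928 -1.3017] [ 1.3606 -0.1807 -0.0724] 21.74
191 [ 1.398   4.6407 -1.0863] [ 1.3481 -0.1955 -0.1507] 22.09
[ 0.4378  0.105  -2.959 ] [ 0.0546  0.0418 -0.0112]
[ 0.6089 -0.0437  0.2096] 21.68087523720443 [-0.5307 -0.029  -2.2202] 23.15
406.10500098642024 53.08333276364348
356 16
```

View pics/w1c.png

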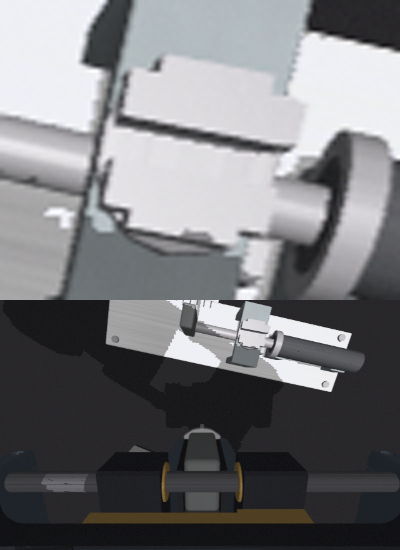

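Run:
```python
from h import *
c=load("w1");f=lambda u,v:(u/4+356,v/4+16)
for p,q,z in[((125,120),(293,148),.098),((150,57),(275,75),.098),((0,117),(90,138),.055),((0,165),(80,187),.055)]:
    P,Q=[onz(c,*f(*x),z) for x in(p,q)];d=Q-P;print(P,Q,np.degrees(np.arctan2(d[1],d[0])))
g=lambda u,v:(u*1.6,(v-300)*1.6)
for p,q in[((108,341),(331,391)),((196,300),(350,334))]:
    P,Q=[onz(c,*g(*x),.006) for x in(p,q)];d=Q-P;print("plate",np.degrees(np.arctan2(d[1],d[0])))
```

```text
[ 0.5951 -0.0415  0.098 ] [ 0.6253 -0.0408  0.098 ] 1.3548271378474048
[ 0.5971 -0.0308  0.098 ] [ 0.6192 -0.0298  0.098 ] 2.601424903286399
[ 0.5758 -0.038   0.055 ] [ 0.5947 -0.0387  0.055 ] -2.0662803224188253
[ 0.5776 -0.0469  0.055 ] [ 0.5947 -0.0482  0.055 ] -4.2511516391772775
plate -2.087276642978542
plate -1.1735427420702838
```

Run:
```python
from h import *
K=[.488,-.2812]
ctrl.goto([*K,.205],R(150));ctrl.sleep(.1)
c1=ctrl.move_l([*K,.09],vel=.12,contact_N=8);print(c1,ctrl.current_tool_pos())
if not c1:
    c=ctrl.move_l([*K,.0755],vel=.04,contact_N=6)
    print(c,ctrl.current_tool_pos(),ctrl.current_contact_force())
print(ctrl.current_t())
```

```text
False [ 0.4884 -0.2814  0.0906]
True [ 0.488  -0.2812  0.0764] [ 1.1967 -0.5045  1.7681]
27.225
```

Run:
```python
from h import *
ctrl.command_gripper(.75);p=ctrl.current_tool_pos()
ctrl.move_l([p[0],p[1],.20],vel=.15)
ctrl.goto([.48,-.34,.24],R(90));ctrl.sleep(.15);shot("wrist","k4")
ctrl.goto([.50,-.09,.20],R(90));ctrl.sleep(.2);shot("wrist","p1")
ctrl.goto([.50,-.045,.20],R(90));ctrl.sleep(.2);shot("wrist","p2")
print(ctrl.current_t())
def c2(t,p,w,h,s):
    u,v=proj(load(t),p);u0=int(np.clip(u-w/2,0,640-w));v0=int(np.clip(v-h/2,0,400-h));print(t,"origin",u0,v0,"scale",s)
    return cv2.resize(cv2.imread(f"pics/{t}.png")[v0:v0+h,u0:u0+w],None,fx=s,fy=s,interpolation=cv2.INTER_CUBIC)
k=c2("k4",[.488,-.281,.09],85,80,2.5)[:200,:200]
M=[.505,.01,.06]
a=c2("p1",M,200,100,3);b=c2("p2",M,200,100,3)
m=np.zeros((600,800,3),np.uint8);m[:300,:600]=a;m[300:,:600]=b;m[:200,600:]=k;cv2.imwrite("pics/m6.png",m)
```

```text
31.9917
k4 origin 289 80 scale 2.5
p1 origin 228 17 scale 3
p2 origin 228 74 scale 3
```

View pics/m6.png

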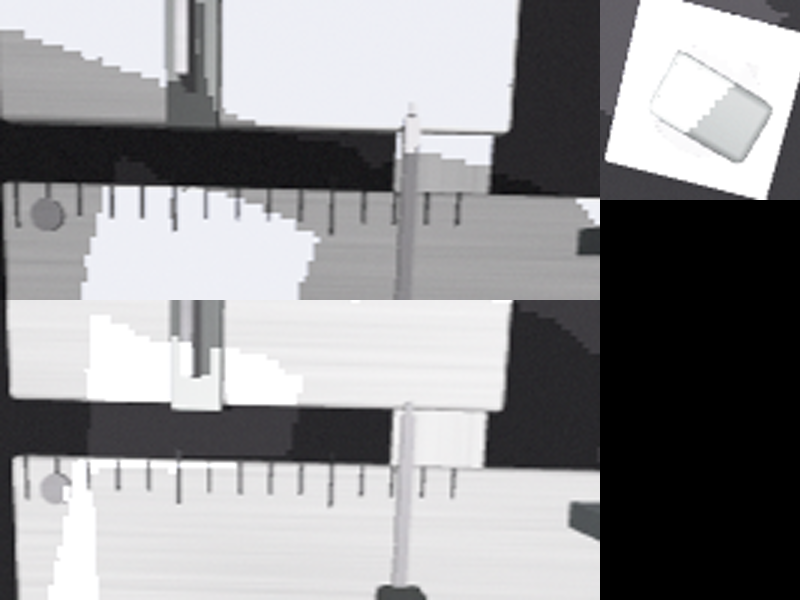

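Run:
```python
from h import *
c=load("k4");q=[(80/2.5+289,50/2.5+80),(172/2.5+289,102/2.5+80),(142/2.5+289,162/2.5+80),(50/2.5+289,110/2.5+80)]
Z=np.array([onz(c,*x,.125) for x in q]);print("key top",Z.mean(0),np.linalg.norm(Z[1]-Z[0]),np.linalg.norm(Z[2]-Z[1]))
obs=[(load("g1"),244.75,117.5),(load("g3"),183,36.75),(load("p1"),288.3,43),(load("p2"),289.8,99)]
print("mark",*tri(obs))
for o in obs:print(onz(*o,.056))
pt=[(load("p1"),412/3+228,105/3+17),(load("p2"),408/3+228,103/3+74)]
print("ptr",*tri(pt))
for o in pt:print(onz(*o,.05))
G=[.5352,-.0423];A=88.4
ctrl.goto([*G,.15],R(A));ctrl.command_gripper(.42);ctrl.sleep(.1)
f=ctrl.move_l([*G,.075],vel=.08,contact_N=6);print(f,ctrl.current_tool_pos(),ctrl.current_t())
if not f:
    ctrl.command_gripper(0.);print(ctrl.current_grip_width()*91,ctrl.current_grasp_force(),ctrl.current_contact_force())
```

```text
key top [ 0.4881 -0.2808  0.125 ] 0.03243764423873081 0.020549677280442342
mark [0.4723 0.0303 0.0544] [np.float64(0.3248942652756458), np.float64(0.5788810389851223), np.float64(0.8529657111105775), np.float64(0.58128031780635)]
[0.4728 0.0301 0.056 ]
[0.4727 0.0306 0.056 ]
[0.4725 0.0292 0.056 ]
[0.4724 0.0309 0.056 ]
ptr [0.5358 0.0232 0.0496] [np.float64(0.03190084413176867), np.float64(0.03190084413189324)]
[0.5358 0.0231 0.05  ]
[0.5357 0.0232 0.05  ]
False [ 0.5355 -0.0424  0.0754] 34.1583
13.811240948020236 29.999240040779114 [-7.9581 -0.1155  7.6092]
```

Run:
```python
from h import *
u=np.array([-np.cos(np.radians(1.6)),np.sin(np.radians(1.6)),0])
p=np.array([.5352,-.0423,.075])
ctrl.move_l(p+u*.0632,vel=.06);ctrl.sleep(.2)
print(ctrl.current_tool_pos(),ctrl.current_contact_force(),ctrl.current_grip_width()*91,ctrl.current_t())
shot("wrist","f1");c=load("f1")
a,b=proj(c,[.4726,.030,.056]),proj(c,[.4727,.025,.05]);print(a,b)
u0,v0=int(a[0]-40),int(max(a[1]-40,0));print(u0,v0)
im=cv2.imread("pics/f1.png")[v0:v0+75,u0:u0+100]
cv2.imwrite("pics/f1c.png",cv2.resize(im,None,fx=8,fy=8,interpolation=cv2.INTER_CUBIC))
```

```text
[ 0.4728 -0.0406  0.0751] [ 7.8185  0.7506 -4.3971] 13.761140677855872 36.05
(np.float64(318.3766829084649), np.float64(107.90259258783925)) (np.float64(318.97821740468396), np.float64(117.52403151619217))
278 67
```

View pics/f1c.png

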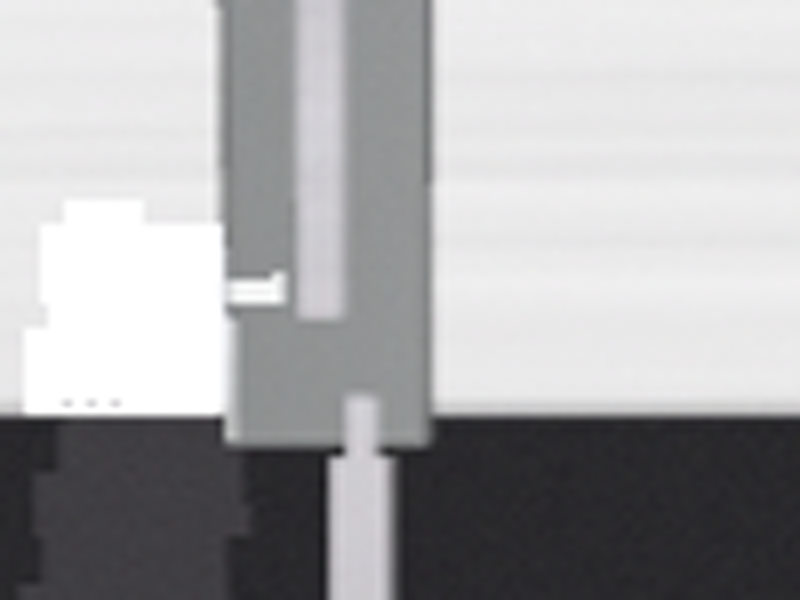

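```bash
cat > fin.py <<'E'
from h import *
def measure(tag):
    im=cv2.cvtColor(cv2.imread(f"pics/{tag}.png"),cv2.COLOR_BGR2GRAY).astype(float);c=load(tag)
    def cen(r0,r1,u,w=7):  # bright bar centre near column u
        u=int(round(u));s=im[r0:r1,u-w:u+w+1].mean(0);t=(s.max()+np.median(s[[0,1,-1,-2]]))/2
        k=np.where(s>t)[0];return u-w+k.mean(),len(k),s.round()
    b=cen(85,100,proj(c,[.4714,.035,.056])[0]);p=cen(117,122,323,6)
    B=onz(c,b[0],105,.056);P=onz(c,p[0],118,.05)
    a=np.radians(-1.6);d=(P-B)@[np.cos(a),np.sin(a),0]
    return d,b[:2],p[:2],B,P
E
python3 - <<'E'
from fin import *
d,*r=measure("f1");print(d,r)
c=load("f1");print("hand",onz(c,278+322/8,67+315/8,.056),onz(c,278+362/8,67+400/8,.05))
if .0015<d<.0035:
    u=np.array([-np.cos(np.radians(1.6)),np.sin(np.radians(1.6)),0])
    ctrl.move_l(np.array([.5352,-.0423,.075])+u*(.0632+d),vel=.02);ctrl.sleep(.4)
    shot("wrist","f2");print(measure("f2"))
    print(ctrl.current_tool_pos(),ctrl.current_contact_force(),ctrl.current_grip_width()*91,ctrl.current_grasp_force(),ctrl.current_t())
E
```

```text
0.002547778127879599 [(np.float64(317.5), 6), (np.float64(322.5), 4), array([0.4722, 0.0314, 0.056 ]), array([0.4746, 0.0247, 0.05  ])]
hand [0.4726 0.0308 0.056 ] [0.475  0.0252 0.05  ]
(np.float64(2.3114124321609996e-06), (np.float64(322.5), 6), (np.float64(322.5), 4), array([0.4722, 0.0314, 0.056 ]), array([0.4721, 0.0248, 0.05  ]))
[ 0.4702 -0.0406  0.0751] [ 7.574   1.6824 -5.5545] 13.709049055324321 30.007396638393402 36.825
```

```bash
python3 -c "
from bench import ctrl
print(ctrl.sign_off())"
```

```text
the job is handed in; nothing more can be done
None
```

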